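# Run the touch mixer: switch on, press the round flask into its sprung ring and hold

## Task

First switch the touch mixer on by flipping the orange toggle on the grey switch unit from its red side over to its green side. Then take the amber round flask with the blue stopper out of its cork ring, keep it upright, seat it in the mixer's black sprung ring and press it straight down until the ring has sunk well past half of its 20 mm travel. Finish while still holding the flask pressed down there; leave the other things on the bench alone, and touch the mixer only with the flask.

Things in the scene. Friction and masses are not known exactly. Their poses are not given: they have to be found in the camera images.
- toggle_tip (a point): Point in the orange toggle's rounded crossbar, 61 mm from its hinge. The toggle is a paddle 10 mm thick and 20 mm wide (crossbar 18 mm thick, 28 mm wide, top 70 mm from the hinge) standing up from the middle of the grey switch unit. It is head-heavy: pushed well past upright it drops to the other side and stays there; about 1 N at the tip starts it.
- toggle (a joint): Toggle angle in rad: 0 = off, leaning 0.5 rad from upright to the red side; 0.5 = upright; 1.0 = on, leaning 0.5 rad to the green side (the switch unit's +x).
- switch_pivot (a point): The toggle's hinge, at the middle of the switch unit, 5 mm above its top; the hinge runs along this frame's y. The fixed unit is a grey box 110 x 110 mm, 55 mm high. Frame axes are the unit's: +x towards the green strip (on side), -x towards the red strip (off side), z up. Turned up to 0.4 rad about z.
- mixer: Fixed touch mixer, white box 140 x 140 mm, 56 mm high, with a blue disc (104 mm across, top at 62 mm) on top; origin under its centre at bench level, z up. The sprung ring stands over the middle of it. Force on the mixer includes force on its ring.
- cradle_seat (a point): Centre of the black ring of the sprung cradle, in the plane of its round bar (moves down with it; 100 mm above the bench when free). Bar 10 mm thick, on a circle of radius 33 mm, so 56 mm clear inside. A seated flask has its ball centre about 33.5 mm above this point.
- cradle (a joint): How far the ring is pressed down, m: 0 = free (up), 0.020 = bottom stop. Its spring carries the flask without sinking, starts to move at about 6 N in all (flask's weight included) and takes about 13 N at 0.012 and 18 N at the stop.
- flask_ball (a point): The amber round flask to use: centre of its ball, 84 mm across; z runs up along the neck. The underside of the ball is 42 mm below this point. It weighs about 0.2 kg and stands, neck up, in a fixed cork ring (92 mm across, 26 mm high), the ball's centre some 57 mm above the bench.
- flask_neck (a point): Where to grip the amber flask: on the neck's axis, 68 mm above the ball's centre. The neck is a plain round tube 30 mm across, running from 38 to 86 mm above the ball's centre; on it a blue stopper 29 mm across, 12 mm high, its top 98 mm above the ball's centre.
- flask: The same amber flask as a body; origin at the underside of its ball, z up along the neck.
- spare_ball (a point): Clear round flask with a green stopper, same size, in a second cork ring: ball centre. Leave alone.
- beaker: Clear plastic beaker 68 mm across, 85 mm high, origin under its centre. Leave alone.
- weight: Brass weight 44 mm across, 57 mm high, origin under its centre. Leave alone.
- jar: White jar 56 mm across, 70 mm high, origin under its centre. Leave alone.
- bottle: White bottle with blue cap, 64 mm across, 150 mm high, origin under its centre. Leave alone.
- dish: Blue closed dish 60 mm across, 16 mm high, origin under its centre. Leave alone.
- spatula: Spatula 160 mm long lying on the bench near the robot. Leave alone.

How it is judged:
By the outcome, as a careful person would: the job done as asked, in the order asked, and still so for the second after the job is handed in, while the arm keeps its last pose, push and grip.
It also fails if it takes over 64 s, if anything falls off the work surface, if the arm or the gripper's body presses on something with over 40 N, if the wrist force passes 120 N, or if a joint passes its speed limit or range.

## Robot

A 7-joint arm with a two-finger parallel gripper is mounted at the origin on the work surface. World frame = base frame: x ahead of the robot, y to its left, z up, the work surface at z = 0. Lengths are in mm, angles in rad, forces in N, time in s.
With the tool pointing down it reaches from about 425 to 875 mm from the base axis. Payload 8.4 kg.
Tool frame: the origin (TCP) lies between the finger pads; the fingertips stand 25 mm ahead of it and the grasp point (between the pads) lies 6 mm ahead of it (bot.nose_length is the distance from the TCP to the fingertips, in mm); x points along the fingers, y is the direction in which the jaws open and shut, and the axes are right-handed (so a half turn about x gives the same grasp; the last joint's range is limited). The gripper opens to 85 mm and grips with 20 to 120 N. Pads are 22 mm wide; open, the fingers measure 114 mm over their backs; the gripper's body (76 mm by 85 mm) begins 54 mm behind the grasp point. The pads swing forward as they close: fully open they stand 13 mm farther back than shut.
Start: joints at [-1.428, 0.333, 0.04, 1.465, -0.013, 1.343, -0.059], TCP at [155.646, 631.062, 256.308] pointing down, gripper open.
Joint ranges: [-2.58, 2.58], [-0.38, 2.09], [-1.3, 1.39], [0.25, 2.4], [-1.5, 4.64], [0.08, 2.09], [-2.65, 2.65]. Speed limits (rad/s): [2.22, 2.22, 2.79, 2.79, 3.14, 3.14, 3.14].

## Interface

Orientations are given as [roll, pitch, yaw] about the fixed x, y, z axes, in that order (R = Rz(yaw) Ry(pitch) Rx(roll)).
In Python, from workcell import readout, vision, order, bot gives the robot as it stands.
- The arm moves only by the tool move_arm, never from a script. Its argument "series" is one flat list of numbers, 7 for each row, row after row: the shift along the world's x, y, z in m, then the turn, a rotation vector about the world's x, y, z in rad, then the closure in counts, from 0 (fully open) to 255 (shut). A call has exactly 8 rows; each row shifts and turns the commanded pose from where the row before left it; what a row does not reach is not made up. A row lasts 1/12 s, in which the tool goes at most 41.7 mm and 7.16 degrees, less where a joint would pass 70% of its speed; a pose out of reach is approached as far as the arm can. A call with a gripper value outside its range is refused whole. The fingers move at their own pace and stop on an object; "newtons" is the grip in N (left out, the last holds). Time passes only in rows, so rows that do not move let the fingers close, or fill a call up. It gives the time, the measured TCP pose, the force and the opening at its end, in the units of the state.
- readout.get_state(): the state, without advancing time (a new reading comes with each control period).
- vision.grab_frame(name): name is "scene" or "top"; returns the picture (384x512x3 uint8, blue, green, red); there is no depth.
- vision.camera_model(name): a dict with "camera_matrix" (3x3 intrinsics, pixels), "dist" ([k1, k2, p1, p2, k3] as OpenCV has them; the pictures are not rectified), "pose" (4x4, takes a point from camera to world coordinates). Camera axes: x right, y down, z forward; pixel columns grow to the right and rows downward; lengths in mm; the calibration is good to about 2 mm. A picture is of the moment at which its call begins. camera_model takes no time and is no camera call.
- order.sign_off(): hands the job in, once; it reports no verdict.
The state is a dict: "time": time; "joint_pos": joint angles; "dq": joint speeds; "effort": joint torques, N m; "ee_pos": TCP position; "orientation": TCP orientation; "force": force on the tool from outside, world axes, zero at the start; "moment": the same for the moment, N m; "gripper_width": opening from 0.0 (shut) to 1.0 (fully open).
Only numpy, scipy, OpenCV 4.12 (cv2) and the standard library are available. Lean on these libraries where they do the work, as an engineer would, in place of code of your own. Each camera call takes 0.05 s, during which the arm holds its last target. There are 200 camera calls.

## Working session

There is one attempt and no reset: what is moved stays moved. The work goes in short steps, Python scripts to look and compute and a tool call to move; the robot and the scene stay as the last step left them, time stands still between calls to the robot, and variables do not carry over. Pictures are saved under pics/ and viewed, about 8 in all and at most 12, crops included, and the job is handed in when it is done.

Besides the shell and the picture viewer there is one more tool, called after "Call:" by a JSON object that holds its "api" and its "payload". move_arm: Moves the arm, as the interface text tells. Its arguments: {"type":"object","properties":{"series":{"type":"array","items":{"type":"number"}},"newtons":{"type":"number"}},"required":["series"]}

```bash
mkdir -p pics; ls; python3 - <<'E'
from workcell import readout, vision, order, bot
import cv2,numpy as np
print(readout.get_state())
for n in("scene","top"):
    f=vision.grab_frame(n);cv2.imwrite(f"pics/{n}0.png",f)
    m=vision.camera_model(n);print(n,np.array(m["camera_matrix"]).round(1).tolist(),m["dist"],np.array(m["pose"]).round(3).tolist())
E
```

```text
pics
{'time': 0.0, 'joint_pos': array([-1.42819088,  0.3339521 ,  0.03988411,  1.46632159, -0.01339955,
        1.34327194, -0.05850172]), 'dq': array([-0.00038388, -0.00167989,  0.00045898,  0.00095597,  0.00194588,
        0.00074483,  0.00118441]), 'effort': array([ 3.68416568e-04, -6.58563781e+01,  1.36550155e+00, -4.05546033e+01,
        1.67774601e-02,  1.30750085e-02, -1.10563283e-05]), 'ee_pos': array([155.57629543, 630.66535825, 255.37011507]), 'orientation': array([-1.49983537,  1.56910945, -1.74167006]), 'force': array([-0.25867397,  0.5392098 ,  0.46631144]), 'moment': array([-0.0185684 ,  0.01485155,  0.06490457]), 'gripper_width': 1.0000791928989528}
scene [[389.4, 0.0, 256.4], [0.0, 389.4, 193.9], [0.0, 0.0, 1.0]] [-0.09415636  0.          0.          0.          0.        ] [[-0.426, 0.531, -0.732, 1239.886], [0.905, 0.246, -0.348, 327.713], [-0.005, -0.811, -0.585, 663.181], [0.0, 0.0, 0.0, 1.0]]
top [[430.9, 0.0, 253.6], [0.0, 430.9, 190.9], [0.0, 0.0, 1.0]] [0.04321474 0.         0.         0.         0.        ] [[-0.023, -0.989, 0.146, 334.657], [-0.999, 0.027, 0.025, -14.29], [-0.029, -0.145, -0.989, 1394.29], [0.0, 0.0, 0.0, 1.0]]
```

View pics/scene0.png

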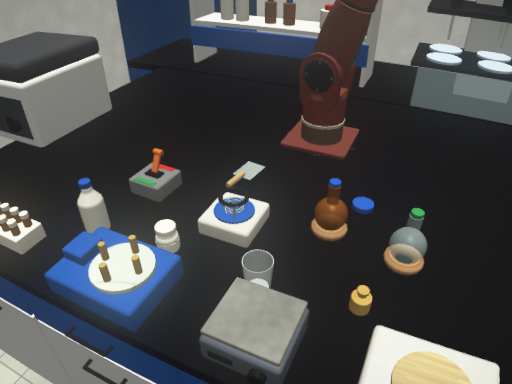

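View pics/top0.png

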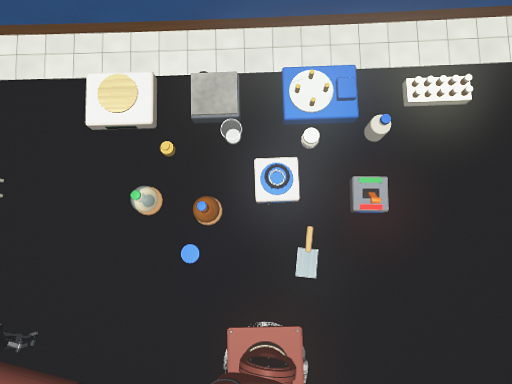

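The scene view has the switch unit at (156,178), the mixer at (235,215), the amber flask at (331,212) and the spare flask at (408,245). In the top view they are at (370,195), (277,179), (207,208) and (147,200). The toggle leans towards red, nearer the robot. I'll zoom in on the key items in both views.

```bash
cat > h.py <<'E'
import numpy as np,cv2
from workcell import readout, vision, order, bot
from scipy.spatial.transform import Rotation as Ro
M={n:vision.camera_model(n) for n in("scene","top")}
def ray(n,uv):
    m=M[n];p=cv2.undistortPoints(np.array([[uv]],float),np.array(m["camera_matrix"]),np.array(m["dist"]))[0,0]
    P=np.array(m["pose"]);return P[:3,3],P[:3,:3]@[p[0],p[1],1]
def atz(n,uv,z):
    o,d=ray(n,uv);return (o+d*(z-o[2])/d[2]).round(1)
def tri(a,b):
    A=[];B=[]
    for n,uv in(("scene",a),("top",b)):
        o,d=ray(n,uv);d=d/np.linalg.norm(d);Q=np.eye(3)-np.outer(d,d);A.append(Q);B.append(Q@o)
    A=np.vstack(A);B=np.hstack(B);x=np.linalg.lstsq(A,B,rcond=None)[0];return x.round(1),np.linalg.norm(A@x-B).round(1)
def proj(n,X):
    m=M[n];W=np.linalg.inv(np.array(m["pose"]));return cv2.projectPoints(np.array([X],float),cv2.Rodrigues(W[:3,:3])[0],W[:3,3],np.array(m["camera_matrix"]),np.array(m["dist"]))[0].reshape(-1,2)[0]
E
python3 - <<'E'
from h import *
out=np.zeros((600,800,3),np.uint8)
for i,(n,x0,y0) in enumerate((("top",188,140),("scene",120,143))):
    f=cv2.imread(f"pics/{n}0.png")[y0:y0+95,x0:x0+240]
    b=cv2.resize(f,None,fx=3.125,fy=3.125,interpolation=cv2.INTER_CUBIC)
    for k in range(0,240,20):
        if k: cv2.putText(b,str(x0+k),(int(k*3.125)-10,10),0,.35,(0,255,255),1);cv2.line(b,(int(k*3.125),12),(int(k*3.125),18),(0,255,255),1)
    for k in range(0,95,10): cv2.putText(b,str(y0+k),(0,int(k*3.125)+4),0,.35,(0,255,255),1)
    out[i*300:i*300+b.shape[0],:b.shape[1]]=b
cv2.imwrite("pics/z1.png",out)
for n in("top","scene"):
    f=cv2.imread(f"pics/{n}0.png");h=cv2.cvtColor(f,cv2.COLOR_BGR2HSV)
    for nm,lo,hi in(("green",(50,120,60),(75,255,255)),("red",(0,200,120),(4,255,255)),("red2",(174,150,100),(180,255,255)),("orange",(5,190,120),(14,255,255)),("blue",(104,170,60),(122,255,255))):
        c,l,s,ce=cv2.connectedComponentsWithStats(cv2.inRange(h,lo,hi))
        print(n,nm,[(s[i].tolist(),ce[i].round(1).tolist()) for i in range(1,c) if s[i][4]>15 and 100<ce[i][0]<440 and 130<ce[i][1]<280])
E
```

```text
top green [([359, 178, 22, 4, 85], [369.9, 179.5]), ([130, 190, 10, 9, 70], [134.8, 194.3])]
top red []
top red2 []
top orange []
top blue []
scene green [([135, 177, 21, 9, 64], [144.7, 180.9]), ([411, 208, 14, 11, 127], [417.4, 212.9])]
scene red []
scene red2 []
scene orange [([154, 154, 5, 10, 29], [155.7, 158.4])]
scene blue [([329, 178, 12, 9, 79], [335.0, 181.6]), ([352, 197, 22, 16, 282], [363.0, 204.3]), ([214, 202, 40, 20, 366], [233.6, 213.0])]
```

View pics/z1.png

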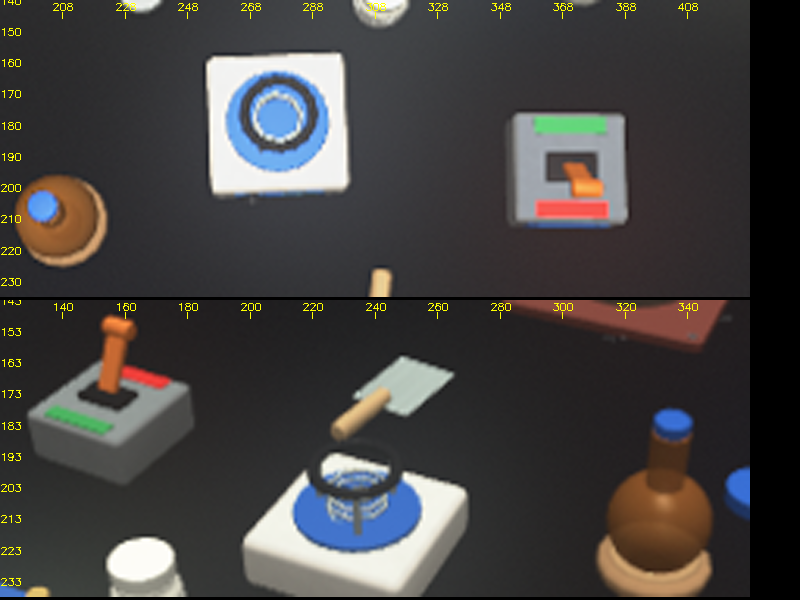

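The zoom puts these points (top / scene pixels):
- Stopper top: (201.8,205.6) / (335.4,180.8)
- Ball: (207.2,210.7) / (331.2,214)
- Ring: (277.3,176.2) / (233.3,196.8)
- Crossbar: about (375.8,199.5) / (158,152.3)
- Green strip: (370.4,180.3) / (145.3,181.4)
- Red strip: (371,206.9) / (166.7,167.6)

Next I triangulate them and check against the known heights.

```bash
python3 - <<'E'
from h import *
P=dict(stop=((335.4,180.8),(201.8,205.6),155),ball=((331.2,214),(207.2,210.7),57),ring=((233.3,196.8),(277.3,176.2),100),bar=((158.1,152.3),(375.8,199.5),114),green=((145.3,181.4),(370.4,180.3),55),red=((166.7,167.6),(371,206.9),55))
for k,(a,b,z) in P.items(): print(k,tri(a,b),"scene@z",atz("scene",a,z),"top@z",atz("top",b,z))
# unit outline corners top @55 (zoom px) 
for zx,zy in((514,114),(626,114),(626,222),(514,221)): print(atz("top",(188+zx/3.125,140+zy/3.125),55))
for z,x,y in((62,277,121),): print("disc",atz("top",(188+x/3.125,140+y/3.125),z))
for nm,uv,s,zz in(("spare",(134.8,194.3),(417.4,212.9),155),): print(nm,tri(s,uv))
R=Ro.from_euler("xyz",readout.get_state()["orientation"]).as_matrix();print(R.round(3),bot.nose_length)
E
```

```text
stop (array([478.5, 170. , 154.6]), np.float64(1.2)) scene@z [478.7 171.  155. ] top@z [478.6 169.1 155. ]
ball (array([473.7, 169.1,  51. ]), np.float64(2.3)) scene@z [480.5 172.2  57. ] top@z [473.5 166.8  57. ]
ring (array([569.1, -54.1,  99.3]), np.float64(0.0)) scene@z [569.9 -53.7 100. ] top@z [569.  -54.1 100. ]
bar (array([ 487.4, -341.6,  114.4]), np.float64(1.1)) scene@z [ 486.8 -341.1  114. ] top@z [ 487.9 -342.4  114. ]
green (array([ 555.8, -344.9,   54.8]), np.float64(0.2)) scene@z [ 556.  -344.8   55. ] top@z [ 555.7 -344.8   55. ]
red (array([ 470.2, -337.9,   54.6]), np.float64(5.7)) scene@z [ 470. -333.   55.] top@z [ 472.3 -341.4   55. ]
[ 569.4 -290.2   55. ]
[ 566.1 -400.5   55. ]
[ 458.2 -393.1   55. ]
[ 461.9 -284.1   55. ]
disc [567.9 -52.9  62. ]
spare (array([517.8, 364.8, 151.5]), np.float64(1.4))
[[-0.     0.24   0.971]
 [-0.001  0.971 -0.24 ]
 [-1.    -0.001  0.   ]] 25.0
```

Heights and sizes agree: stopper top at 154.6, ring at 99.3, strips at 55. The estimates are:
- Switch centre: (514,-342), yaw about -0.05
- Toggle bar: (486,-341,114)
- Flask axis: (478.5,170)
- Ring: (569,-54)

I'll swing round to the red side of the switch first.

Call:
{"api": "move_arm", "payload": {"series": [0.035,-0.025,0,0,0,0,0,0.035,-0.025,0,0,0,0,0,0.035,-0.025,0,0,0,0,0,0.035,-0.025,0,0,0,0,0,0.035,-0.025,0,0,0,0,0,0.035,-0.025,0,0,0,0,0,0.035,-0.025,0,0,0,0,0,0.035,-0.025,0,0,0,0,0], "newtons": 80}}

```text
time: 0.77
ee_pos: [428.1, 435.7, 256.1]
orientation: [-2.195, 1.57, -2.436]
force: [1.0, 1.2, -0.0]
gripper_width: 1.002
```

Call:
{"api": "move_arm", "payload": {"series": [0.014,-0.038,0,0,0,0,0,0.014,-0.038,0,0,0,0,0,0.014,-0.038,0,0,0,0,0,0.014,-0.038,0,0,0,0,0,0.014,-0.038,0,0,0,0,0,0.014,-0.038,0,0,0,0,0,0.014,-0.038,0,0,0,0,0,0.014,-0.038,0,0,0,0,0]}}

```text
time: 1.43
ee_pos: [539.0, 131.3, 256.2]
orientation: [2.818, 1.571, 2.576]
force: [0.2, 0.5, 1.0]
gripper_width: 1.0
```

Call:
{"api": "move_arm", "payload": {"series": [0,-0.038,0,0,0,0,255,0,-0.038,0,0,0,0,255,0,-0.038,0,0,0,0,255,0,-0.038,0,0,0,0,255,0,-0.038,0,0,0,0,255,0,-0.038,0,0,0,0,255,0,-0.038,0,0,0,0,255,0,-0.038,0,0,0,0,255]}}

```text
time: 2.1
ee_pos: [538.4, -172.4, 256.2]
orientation: [2.042, 1.571, 1.8]
force: [1.2, -0.1, 0.4]
gripper_width: 0.001
```

Call:
{"api": "move_arm", "payload": {"series": [-0.018,-0.028,0,0,0,0.032,255,-0.018,-0.028,0,0,0,0.032,255,-0.018,-0.028,0,0,0,0.032,255,-0.018,-0.028,0,0,0,0.032,255,-0.018,-0.028,0,0,0,0.032,255,-0.018,-0.028,0,0,0,0.03,255,0,0,0,0,0,0,255,0,0,0,0,0,0,255]}}

```text
time: 2.77
ee_pos: [429.3, -340.4, 256.2]
orientation: [-2.738, 1.57, -2.794]
force: [0.6, 0.7, 0.7]
gripper_width: 0.0
```

```bash
python3 - <<'E'
from h import *
s=readout.get_state();print(s["ee_pos"],s["joint_pos"].round(2),s["force"],s["gripper_width"]);print(Ro.from_euler("xyz",s["orientation"]).as_matrix().round(3))
E
```

```text
[ 429.27133805 -340.41706184  256.23943412] [-0.11  0.14  0.77  1.75 -0.1   1.29  2.2 ] [0.59263598 0.73734228 0.66151666] 0.00025420709516724767
[[-0.     0.056  0.998]
 [-0.     0.998 -0.056]
 [-1.    -0.    -0.   ]]
```

Call:
{"api": "move_arm", "payload": {"series": [0,0,-0.03,0,0,0,255,0,0,-0.03,0,0,0,255,0,0,-0.03,0,0,0,255,0,0,-0.03,0,0,0,255,0,0,-0.014,0,0,0,255,0,0,0,0,0,0,255,0.01,0,0,0,0,0,255,0.01,0,0,0,0,0,255]}}

```text
time: 3.43
ee_pos: [452.6, -338.5, 123.6]
orientation: [-0.119, 1.569, -0.171]
force: [0.6, -0.4, 0.9]
gripper_width: 0.008
```

Call:
{"api": "move_arm", "payload": {"series": [0.008,0,0,0,0,0,255,0.008,0,0,0,0,0,255,0.008,0,0,0,0,0,255,0.008,0,0,0,0,0,255,0.008,0,0,0,0,0,255,0.008,0,0,0,0,0,255,0.008,0,0,0,0,0,255,0.008,0,0,0,0,0,255]}}

```text
time: 4.1
ee_pos: [515.7, -338.7, 122.3]
orientation: [-1.619, 1.571, -1.671]
force: [0.4, -0.1, -0.3]
gripper_width: -0.002
```

```bash
python3 - <<'E'
from h import *
a=cv2.resize(vision.grab_frame("scene")[110:230,90:250],None,fx=3,fy=3,interpolation=2)
b=cv2.resize(vision.grab_frame("top")[140:260,310:430],None,fx=3,fy=3,interpolation=2)
cv2.imwrite("pics/tog.png",np.hstack([a,b[:360]])[:, :800])
print(readout.get_state()["ee_pos"],readout.get_state()["force"])
E
```

```text
[ 516.41194374 -338.2459212   122.14973284] [0.17067017 0.47975063 0.39019972]
```

View pics/tog.png

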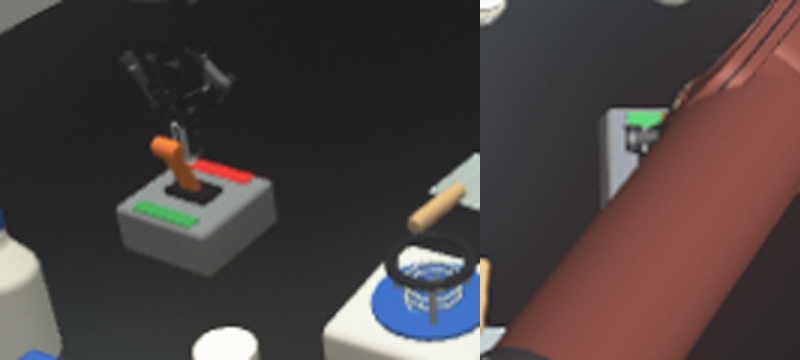

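The toggle now leans to the green side, with the bar at about scene pixel (145,158) and the fingers behind it. I'll retreat, lift and go over to the flask while opening the jaws.

Call:
{"api": "move_arm", "payload": {"series": [-0.02,0,0.01,0,0,0,255,0,0,0.031,0,0,0,255,0,0,0.031,0,0,0,255,0,0,0.031,0,0,0,255,0,0,0.031,0,0,0,255,0,0.03,0,0,0,0,0,0,0.035,0,0,0,0,0,0,0.035,0,0,0,0,0]}}

```text
time: 4.87
ee_pos: [494.3, -238.6, 256.8]
orientation: [-0.416, 1.57, -0.471]
force: [0.6, 0.0, 0.2]
gripper_width: 0.418
```

Call:
{"api": "move_arm", "payload": {"series": [0,0.035,0,0,0,0,0,0,0.035,0,0,0,0,0,0,0.035,0,0,0,0,0,0,0.035,0,0,0,0,0,0,0.035,0,0,0,0,0,0,0.035,0,0,0,0,0,0,0.035,0,0,0,0,0,0,0.035,0,0,0,0,0]}}

```text
time: 5.53
ee_pos: [494.4, 42.6, 256.5]
orientation: [0.847, 1.57, 0.795]
force: [0.0, -0.3, 0.0]
gripper_width: 1.004
```

Call:
{"api": "move_arm", "payload": {"series": [-0.004,0.03,0,0,0,0,0,-0.004,0.03,0,0,0,0,0,-0.004,0.03,0,0,0,0,0,-0.004,0.03,0,0,0,0,0,0,0.008,0,0,0,0,0,0,0,0,0,0,0,0,0,0,0,0,0,0,0,0,0,0,0,0,0,0]}}

```text
time: 6.2
ee_pos: [479.2, 167.5, 256.3]
orientation: [-1.445, 1.57, -1.499]
force: [0.4, -0.2, -0.5]
gripper_width: 0.999
```

```bash
python3 - <<'E'
from h import *
s=readout.get_state();print(s["ee_pos"],s["force"],s["gripper_width"]);print(Ro.from_euler("xyz",s["orientation"]).as_matrix().round(3))
a=vision.grab_frame("scene");cv2.imwrite("pics/s2.png",a)
E
```

```text
[479.24166405 167.52068558 256.30996218] [ 0.3880346  -0.24798594 -0.47969465] 0.9991741003424115
[[ 0.     0.054  0.999]
 [-0.001  0.999 -0.054]
 [-1.    -0.001  0.   ]]
```

View pics/s2.png

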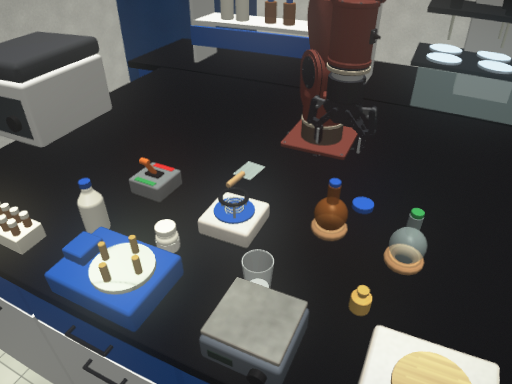

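The toggle has settled on the green side at (145,162), and the flask is undisturbed under the gripper. Next I descend onto the neck and grip.

Call:
{"api": "move_arm", "payload": {"series": [-0.001,0.0025,-0.02,0,0,0,0,0,0,-0.025,0,0,0,0,0,0,-0.025,0,0,0,0,0,0,-0.025,0,0,0,0,0,0,-0.02,0,0,0,0,0,0,-0.01,0,0,0,0,0,0,0,0,0,0,0,0,0,0,0,0,0,0]}}

```text
time: 6.92
ee_pos: [478.2, 171.1, 131.8]
orientation: [-1.612, 1.57, -1.665]
force: [0.4, 0.4, 1.0]
gripper_width: 1.004
```

Call:
{"api": "move_arm", "payload": {"series": [0,0,0,0,0,0,255,0,0,0,0,0,0,255,0,0,0,0,0,0,255,0,0,0,0,0,0,255,0,0,0,0,0,0,255,0,0,0,0,0,0,255,0,0,0,0,0,0,255,0,0,0,0,0,0,255], "newtons": 70}}

```text
time: 7.58
ee_pos: [478.3, 171.9, 132.1]
orientation: [0.527, 1.57, 0.475]
force: [-2.0, -0.8, 6.0]
gripper_width: 0.333
```

Call:
{"api": "move_arm", "payload": {"series": [0,0,0.005,0,0,0,255,0,0,0.015,0,0,0,255,0,0,0.02,0,0,0,255,0,0,0.025,0,0,0,255,0,0,0.025,0,0,0,255,0,0,0.025,0,0,0,255,0,0,0.02,0,0,0,255,0,0,0.005,0,0,0,255]}}

```text
time: 8.25
ee_pos: [478.9, 172.2, 274.8]
orientation: [0.593, 1.566, 0.541]
force: [0.8, -0.1, -2.0]
gripper_width: 0.331
```

Call:
{"api": "move_arm", "payload": {"series": [0.004,-0.01,0,0,0,0,255,0.01,-0.022,0,0,0,0,255,0.01,-0.025,0,0,0,0,255,0.01,-0.025,0,0,0,0,255,0.01,-0.025,0,0,0,0,255,0.01,-0.025,0,0,0,0,255,0.01,-0.025,0,0,0,0,255,0.01,-0.025,0,0,0,0,255]}}

```text
time: 8.92
ee_pos: [551.4, -12.5, 269.3]
orientation: [-2.737, 1.568, -2.789]
force: [0.9, 1.0, -1.8]
gripper_width: 0.338
```

Call:
{"api": "move_arm", "payload": {"series": [0.008,-0.02,0,0,0,0,255,0.005,-0.015,0,0,0,0,255,0.004,-0.009,0,0,0,0,255,0,0,0,0,0,0,255,0,0,0,0,0,0,255,0,0,0,0,0,0,255,0,0,0,0,0,0,255,0,0,0,0,0,0,255]}}

```text
time: 9.58
ee_pos: [568.8, -53.0, 271.3]
orientation: [1.659, 1.57, 1.609]
force: [-0.6, 0.1, -1.4]
gripper_width: 0.332
```

```bash
python3 - <<'E'
from h import *
s=readout.get_state();print(s["ee_pos"],s["force"],s["gripper_width"]);print(Ro.from_euler("xyz",s["orientation"]).as_matrix().round(3))
a=vision.grab_frame("scene");cv2.imwrite("pics/s3.png",np.hstack([cv2.resize(g,(400,600),interpolation=2) for g in (a[100:250,180:280],vision.grab_frame("top")[90:240,220:320])]))
E
```

```text
[568.76412095 -52.98540508 271.27185687] [-0.56777156  0.13702029 -1.36389512] 0.3322814672874399
[[-0.     0.05   0.999]
 [ 0.     0.999 -0.05 ]
 [-1.     0.    -0.   ]]
```

View pics/s3.png

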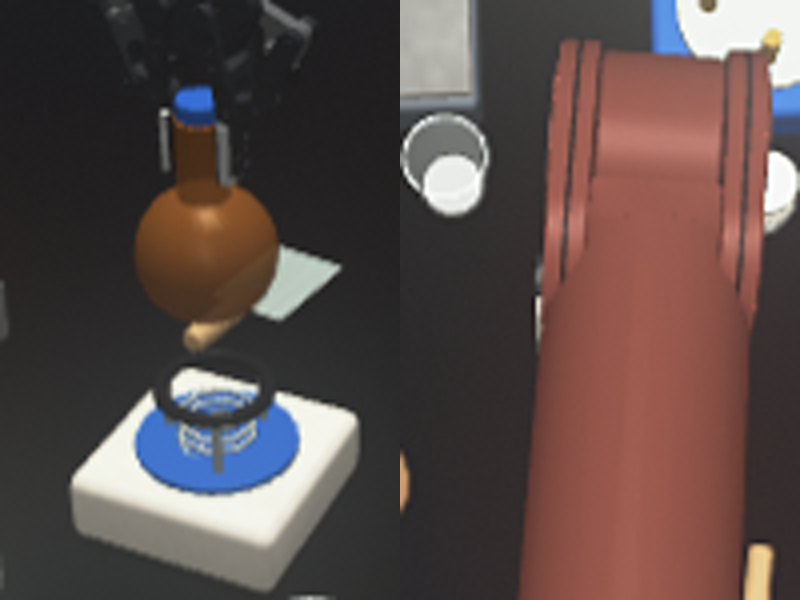

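The flask is held upright above the ring, with the ball at about scene (231.7,162.5) and the ring at (233.5,197.2). I'll check the sideways alignment by projection.

```bash
python3 - <<'E'
from h import *
for z in (194,196,198): print(z,proj("scene",[568.8,-53,z]),atz("scene",(231.75,162.5),z))
print("stopper", [proj("scene",[568.8,-53,z]) for z in(292,295)], "seen",180+195/4,100+97/4)
print(proj("scene",[569,-54,100]))
E
```

```text
194 [232.18883283 163.79951187] [564.1 -56.7 194. ]
196 [232.15351255 163.05816811] [567. -55. 196.]
198 [232.1181189  162.31495338] [569.9 -53.4 198. ]
stopper [array([230.36943155, 125.16928549]), array([230.31080204, 123.90891077])] seen 228.75 124.25
[233.36985212 196.57385724]
```

Aligned within about 1 mm. I'll lower it to just above the seat, then continue slowly while watching the force.

Call:
{"api": "move_arm", "payload": {"series": [0,-0.001,-0.012,0,0,0,255,0,0,-0.014,0,0,0,255,0,0,-0.012,0,0,0,255,0,0,-0.008,0,0,0,255,0,0,-0.005,0,0,0,255,0,0,-0.003,0,0,0,255,0,0,0,0,0,0,255,0,0,0,0,0,0,255]}}

```text
time: 10.35
ee_pos: [569.1, -55.2, 217.6]
orientation: [-0.196, 1.57, -0.248]
force: [0.4, -0.4, -1.2]
gripper_width: 0.333
```

Call:
{"api": "move_arm", "payload": {"series": [0,0,-0.002,0,0,0,255,0,0,-0.002,0,0,0,255,0,0,-0.002,0,0,0,255,0,0,-0.001,0,0,0,255,0,0,-0.001,0,0,0,255,0,0,-0.001,0,0,0,255,0,0,0,0,0,0,255,0,0,0,0,0,0,255]}}

```text
time: 11.02
ee_pos: [569.3, -54.9, 209.0]
orientation: [0.432, 1.57, 0.38]
force: [-1.9, 1.8, 5.7]
gripper_width: 0.338
```

Call:
{"api": "move_arm", "payload": {"series": [0,0,-0.001,0,0,0,255,0,0,-0.001,0,0,0,255,0,0,-0.001,0,0,0,255,0,0,-0.001,0,0,0,255,0,0,-0.001,0,0,0,255,0,0,0,0,0,0,255,0,0,0,0,0,0,255,0,0,0,0,0,0,255]}}

```text
time: 11.68
ee_pos: [569.4, -54.9, 204.4]
orientation: [0.457, 1.569, 0.406]
force: [-2.3, 1.5, 8.6]
gripper_width: 0.33
```

Call:
{"api": "move_arm", "payload": {"series": [0,0,-0.0015,0,0,0,255,0,0,-0.0015,0,0,0,255,0,0,-0.0015,0,0,0,255,0,0,-0.0015,0,0,0,255,0,0,-0.0015,0,0,0,255,0,0,-0.0015,0,0,0,255,0,0,0,0,0,0,255,0,0,0,0,0,0,255]}}

```text
time: 12.35
ee_pos: [569.7, -54.8, 196.0]
orientation: [0.464, 1.568, 0.413]
force: [-3.5, 2.5, 13.7]
gripper_width: 0.333
```

```bash
python3 - <<'E'
from h import *
s=readout.get_state();print(s["ee_pos"],s["force"],s["moment"],s["gripper_width"])
a=vision.grab_frame("scene");cv2.imwrite("pics/s4.png",cv2.resize(a[110:250,180:290],(550,700)[:2] if 0 else (471,600),interpolation=2))
E
```

```text
[569.67821456 -54.7936628  195.99313649] [-3.47476524  2.50278472 13.72784794] [ 0.2946651   0.92179432 -0.05427035] 0.332811643383965
```

View pics/s4.png

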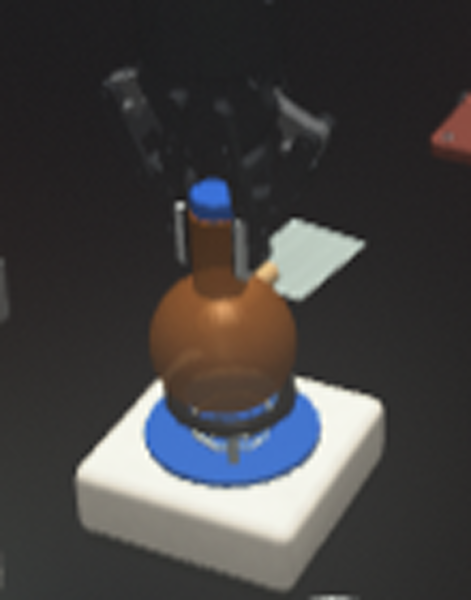

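The flask is seated and the ring has sunk to near the disc. The force of 13.7 + ~1.6 N suggests about 15 mm of travel. I'll hold briefly to check for creep and take one last full view.

Call:
{"api": "move_arm", "payload": {"series": [0,0,0,0,0,0,255,0,0,0,0,0,0,255,0,0,0,0,0,0,255,0,0,0,0,0,0,255,0,0,0,0,0,0,255,0,0,0,0,0,0,255,0,0,0,0,0,0,255,0,0,0,0,0,0,255]}}

```text
time: 13.07
ee_pos: [569.7, -54.8, 196.1]
orientation: [0.439, 1.568, 0.388]
force: [-4.4, 1.9, 12.6]
gripper_width: 0.336
```

```bash
python3 - <<'E'
from h import *
s=readout.get_state();print(s["ee_pos"],s["force"],s["gripper_width"])
cv2.imwrite("pics/s5.png",vision.grab_frame("scene"))
for z in(100,90,85,80): print(z,proj("scene",[569,-54,z]))
print("ring seen",180+232/4.286,110+395/4.286)
E
```

```text
[569.69577949 -54.82616142 196.06666514] [-4.38387788  1.89697626 12.62280321] 0.3358003066898774
100 [233.36985212 196.57385724]
90 [233.53142346 199.8464026 ]
85 [233.61158353 201.46768377]
80 [233.69132965 203.07907121]
ring seen 234.12972468502102 202.16052263182456
```

View pics/s5.png

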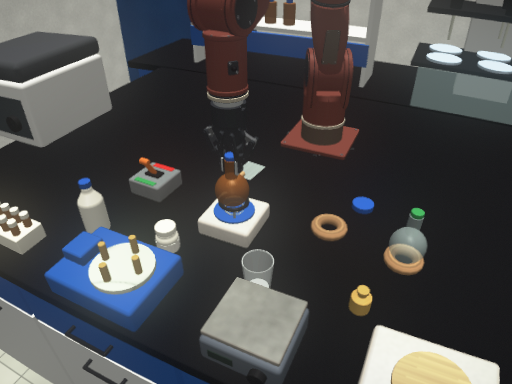

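The last view shows the toggle on green at (145,162), the flask pressed in the ring at (233,190), the first cork ring empty and everything else in place. By image the ring is at about z = 83–85, roughly 15 mm down, and force and pose hold steady. Handing in.

```bash
python3 -c "
from workcell import order;print(order.sign_off())"
```

```text
the job is handed in; nothing more can be done
None
```

The job is done and handed in at about 13 s of robot time. I flipped the toggle to green, then moved the amber flask from its cork ring to the mixer's sprung ring and pressed it down. The arm is still holding it there at 70 N grip.

**Depth:** the ring is about 14–17 mm down. The tool sank about 14 mm after contact, and vertical force plus flask weight (14–15 N) suggests about 14–15 mm. The image suggests 15–17 mm.

**Other checks:** the last picture shows the toggle still on green and the other objects undisturbed. During a 0.7 s hold the height and grip stayed steady, with vertical force reading 13.7 N then 12.6 N.

**Small disagreements:** a sideways force of 4–5 N remains, probably from about 1 mm of off-centre seating. The image also hints at about 2° of flask tilt. I corrected neither.

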